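Turn freshly cast hair clips under the curing lamp

TASK

The resin hair clips on the turntable must cure evenly under the little lamp: wind the crank anticlockwise (seen from above) until the turntable itself turns at 12 turns a minute, and keep it steady between 10 and 14 turns a minute for a good six seconds. Then bring the turntable to a stop with its tongue pointing at the fixed pointer, and let go of the crank. Never race the turntable above 18 turns a minute or turn it backwards, leave the brass drag weight sitting in its guide, and do not disturb the toilet things around it.

Things in the scene. Friction and masses are not known exactly. Their poses are not given: they have to be found in the camera images.
- base: fixed round black foot of the turntable; origin on the vertical axis of turntable and crank, at table height; +x points from the axis to the fixed pointer. It carries a white lamp (95 mm high, 170 to 195 mm from the axis, at +2.3 rad from +x) and the steel guide of the drag weight (66 mm high, reaching 184 mm from the axis, at -1.75 rad).
- rotor (a joint): angle of the turntable (rad), anticlockwise from above positive, counting on; 0 or a whole turn when the tongue is at the pointer. Stepped aluminium disc: flange 260 mm across, top at 45 mm; upper step 170 mm across, top at 60 mm, clips on it up to 70 mm. Inertia 0.032 kg m2 (4.5 kg), -20 to +40 %. Bearing: 0.004 N m dry friction, 0.002 N m s/rad. It coasts when the crank stops.
- tongue (a point): outer end of the tongue, a flat tab 30 mm wide that sticks out 25 mm from the turntable's flange; this point is 155 mm from the axis, 40 mm above the table, and turns with the turntable.
- mark (a point): inner tip of the fixed pointer, a black wedge 50 mm high outside the turntable, 160 mm from the axis; this point is 40 mm above the table.
- grip (a point): middle of the crank's knob, an upright black cylinder 30 mm across, 42 mm high, free to turn on its pin, 50 mm from the axis; this point is 117 mm above the table, the knob's top 138 mm, its foot 96 mm, the crank arm's top 94 mm. Grip it from above; nothing else near is above 96 mm. The crank turns endlessly about the base's axis and starts at rest in any direction.
- hub (a point): centre of the crank's hub on the axis, 96 mm above the table. Crank and turntable are not locked: in the hub a viscous slip coupling drags the turntable along with 0.06 N m per rad/s of speed difference. With nominal drag the crank must run about 1 rad/s faster than the turntable to hold 12 turns a minute; the turntable follows with a time constant of about 0.5 s.
- shoe: drag weight: brass block 36 x 36 mm, 40 mm high, hollow, 135 g, loose in a square guide 108 mm from the axis, rubbing on the turntable's flange; origin at the centre of its underside. Leave it alone. Its friction brakes the turntable with 0.057 N m nominally, from half to nearly twice that.
- jar: round glass jar with a steel twist cap, 60 mm in diameter, 55 mm high, standing beside the turntable; origin at its underside. Leave it alone.
- tweezer: steel tweezer 120 mm long, 7 mm high, lying beside the turntable. Leave it alone.
- comb: grey comb, 170 x 32 mm, lying flat on the table. Leave it alone.
- clip_tray: white slotted tray for hair clips, 160 x 90 x 25 mm. Leave it alone.
- lotion: white bottle 48 mm in diameter, 120 mm high, standing on the table. Leave it alone.
- brush: brush lying on the table. Leave it alone.

How it is judged:
By the outcome, as a careful person would: the job done as asked, in the order asked, and still so for the second after the job is handed in, with the robot touching nothing.
It also fails if it takes over 64 s, if anything falls off the work surface, if the arm or the gripper's body presses on something with over 40 N, if the wrist force passes 120 N, or if a joint passes its speed limit or range.

ROBOT

A 7-joint arm with a two-finger parallel gripper is mounted at the origin on the work surface. World frame = base frame: x ahead of the robot, y to its left, z up, the work surface at z = 0. Lengths are in m, angles in rad, forces in N, time in s.
With the tool pointing down it reaches from about 0.425 to 0.925 m from the base axis. Payload 6.8 kg.
Tool frame: the origin (TCP) lies midway between the tips of the shut fingers; the grasp point (between the pads) lies 19 mm behind it (r.grip_depth is the distance from the TCP to the grasp point, in m); z points along the fingers, y is the line along which they close (so a half turn about z gives the same grasp; the last joint's range is limited). The gripper opens to 85 mm and grips with 20 to 120 N. Pads are 22 mm wide; open, the fingers measure 114 mm over their backs; the gripper's body (76 mm by 85 mm) begins 54 mm behind the grasp point. The pads swing forward as they close: fully open they stand 13 mm farther back than shut.
Start: joints at [-1.363, 0.477, 0.022, 1.555, -0.011, 1.109, -0.083], TCP at [0.21, 0.642, 0.231] pointing down, gripper open.
Joint ranges: [-2.96, 2.96], [-0.34, 2.1], [-1.41, 1.46], [0.24, 2.44], [-1.37, 4.51], [0.17, 1.92], [-2.96, 2.96]. Speed limits (rad/s): [2.39, 2.39, 3.14, 3.14, 3.14, 3.14, 3.14].

INTERFACE

Orientations are given as a rotation vector (axis times angle).
In Python, from bench import telemetry, grab_frame, calibration, order, silhouettes, r gives the robot as it stands.
- The arm moves only by the tool apply_moves, never from a script. Its argument "moves" is a list of rows, each a list of 7 numbers: the turn, a rotation vector about the tool's x, y, z scaled (see below), then the shift along the tool's x, y, z scaled (see below), then the opening, from -1 (shut) to 1 (fully open). A call has exactly 8 rows; each row shifts and turns the commanded pose from where the row before left it, along the tool's axes as they then stand; what a row does not reach is not made up. The controller multiplies each number of a shift by 1000 mm and each number of a turn by 6 degrees. A row lasts 1/12 s, in which the tool goes at most 41.7 mm and 7.16 degrees, less where a joint would pass 70% of its speed; a pose out of reach is approached as far as the arm can. A call with a number of a shift or a turn outside -1 to 1 is refused whole. A call with a gripper value outside its range is refused whole. The fingers move at their own pace and stop on an object; "grip_force" is the grip in N (left out, the last holds). Time passes only in rows, so rows that do not move let the fingers close, or fill a call up. It gives the time, the measured TCP pose, the force, the opening and the grip force at its end, in the units of the state.
- telemetry.get_obs(): the state, without advancing time (a new reading comes with each control period).
- grab_frame(name): name is "side" or "top"; returns the picture (400x640x3 uint8, blue, green, red); there is no depth.
- calibration(name): a dict with "fx", "fy", "cx", "cy" (pixels), "k1" (the pictures are not rectified: a ray, as slopes to the right and down, at radius r is drawn at 1 + k1 r^2 times it, then the intrinsics apply), "world_from_camera" (4x4, takes a point from camera to world coordinates). Camera axes: x right, y down, z forward; pixel columns grow to the right and rows downward; lengths in m; the calibration is good to about 2 mm. A picture is of the moment at which its call begins. calibration takes no time and is no camera call.
- order.hand_in(): hands the job in; it is judged then, once.
Trained networks look in the newest picture that a camera, given by its name, has taken for a name from the list of things; names that differ only in an ending like _2 or _b are one class to them, and where a whole thing is asked for, a point or a joint stands for the part that bears it (a point fixed in the world has none). Each returns a list of dicts, best first, with "p" (0 to 1); they miss things now and then, are a little off and sometimes report something else, mostly with a low value. They report only what shows in the picture. A call takes as long as a camera call.
- silhouettes(thing, camera): "mask" (400x640 bool, what is visible of it) and "extent" ([centre column, centre row, width, height] in pixels, round what is visible of it).
The state is a dict: "clock": time; "joints": joint angles; "qvel": joint speeds; "tau": joint torques, N m; "tcp_pos": TCP position; "orientation": TCP orientation; "contact_force": force on the tool from outside, world axes, zero at the start; "moment": the same for the moment, N m; "grip_width": finger opening in m; "gripper_force": force on a finger pad.
Only numpy, scipy, OpenCV 4.12 (cv2) and the standard library are available. Lean on these libraries where they do the work, as an engineer would, in place of code of your own. Each camera call takes 0.05 s, during which the arm holds its last target. There are 200 camera calls.

## Working session

There is one attempt and no reset: what is moved stays moved. The work goes in short steps, Python scripts to look and compute and a tool call to move; the robot and the scene stay as the last step left them, time stands still between calls to the robot, and variables do not carry over. Pictures are saved under pics/ and viewed, at most 10 in all, crops included, and the job is handed in when it is done.

Besides the shell and the picture viewer there is one more tool, called after "Emit:" as name([rows], argument=value, ...), one row to a line, values as JSON. apply_moves: Moves the arm, as the interface text tells. Its arguments: {"type":"object","properties":{"moves":{"type":"array"},"grip_force":{"type":"number"}},"required":["moves"]}

```bash
mkdir -p pics; ls; cat > h.py <<'E'
import numpy as np,cv2
from bench import telemetry, grab_frame, calibration, order, silhouettes, r
def ray(cam,u,v):
    c=calibration(cam);d=np.array([(u-c['cx'])/c['fx'],(v-c['cy'])/c['fy']]);s=d.copy()
    for _ in range(20): s=d/(1+c['k1']*(s@s))
    T=np.array(c['world_from_camera']);return T[:3,3],T[:3,:3]@np.r_[s,1]
def at_z(cam,u,v,z):
    o,d=ray(cam,u,v);return o+d*(z-o[2])/d[2]
def proj(cam,p):
    c=calibration(cam);T=np.array(c['world_from_camera']);q=T[:3,:3].T@(np.array(p)-T[:3,3]);s=q[:2]/q[2]
    s=s*(1+c['k1']*(s@s));return np.array([c['fx']*s[0]+c['cx'],c['fy']*s[1]+c['cy']])
E
python3 - <<'E'
from h import *
a=grab_frame('top');b=grab_frame('side')
cv2.imwrite('pics/top0.png',a);cv2.imwrite('pics/side0.png',b)
o=telemetry.get_obs();print(o)
for t in ['base','rotor','tongue','mark','grip','hub','shoe','jar','lotion']:
  for c in ['top','side']:
    s=silhouettes(t,c)
    print(t,c,[(round(x['p'],2),np.round(x['extent'],1).tolist(), np.round(np.argwhere(x['mask']).mean(0)[::-1],1).tolist()) for x in s[:2]])
for c in ['top','side']: print(np.round(np.array(calibration(c)['world_from_camera']),3).tolist())
E
```

```text
pics
{'clock': 0.1, 'joints': array([-1.36309614,  0.47773721,  0.02234942,  1.55631499, -0.01148999,
        1.10931126, -0.08310067]), 'qvel': array([ 0.00089769, -0.00192019,  0.0015607 , -0.00192516, -0.000298  ,
       -0.00067114,  0.00077446]), 'tau': array([ 4.53047542e-03, -5.97764432e+01,  1.61332011e+00, -2.81957263e+01,
        1.27371575e-02,  5.13498700e-03, -2.00890167e-05]), 'tcp_pos': array([0.20949427, 0.64112103, 0.23042569]), 'orientation': array([-4.93950605e-01, -3.10238785e+00,  2.57213523e-03]), 'contact_force': array([0.61839963, 0.42250448, 0.48352499]), 'moment': array([0.02457294, 0.03485558, 0.01520414]), 'gripper_force': 0.0, 'grip_width': 0.08541002500149439}
base top [(0.64, [290.1, 177.4, 128.1, 125.1], [285.1, 180.0])]
base side [(0.55, [332.4, 193.2, 104.6, 84.9], [334.2, 187.1])]
rotor top [(0.88, [284.6, 180.6, 87.7, 87.1], [284.4, 180.6])]
rotor side [(0.67, [330.6, 186.1, 76.3, 57.7], [332.8, 186.2])]
tongue top [(0.66, [285.1, 180.0, 90.5, 85.8], [284.4, 180.8])]
tongue side [(0.7, [333.8, 187.1, 81.8, 55.1], [333.1, 185.7])]
mark top []
mark s
[... 169 characters left out ...]
71.4, 27.0, 22.3], [327.2, 171.5])]
shoe top [(0.75, [325.3, 178.8, 12.8, 15.8], [323.7, 178.4])]
shoe side [(0.72, [345.4, 202.9, 12.1, 13.6], [346.4, 201.2])]
jar top [(0.62, [209.1, 208.8, 27.1, 25.5], [209.8, 207.1]), (0.46, [291.0, 177.4, 124.8, 125.1], [284.6, 180.0])]
jar side [(0.51, [297.4, 151.9, 17.8, 23.1], [295.7, 151.5])]
lotion top [(0.8, [163.8, 156.3, 23.1, 17.6], [167.5, 155.9])]
lotion side [(0.48, [321.6, 119.8, 10.9, 27.4], [320.7, 122.0])]
[[0.021, -0.985, 0.174, 0.314], [-1.0, -0.018, 0.015, -0.09], [-0.012, -0.174, -0.985, 1.284], [0.0, 0.0, 0.0, 1.0]]
[[0.952, -0.219, 0.214, 0.232], [-0.306, -0.711, 0.633, -0.884], [0.013, -0.669, -0.744, 1.04], [0.0, 0.0, 0.0, 1.0]]
```

View pics/top0.png

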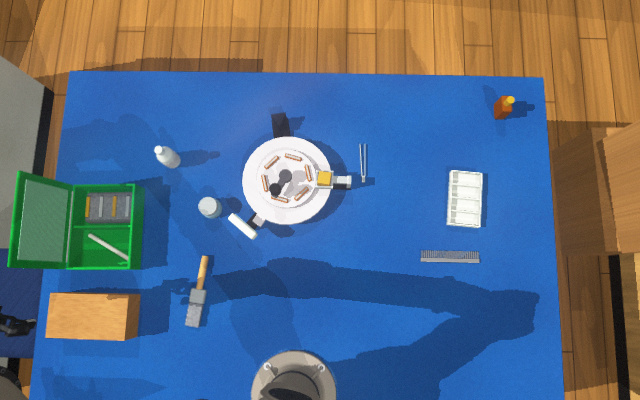

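View pics/side0.png

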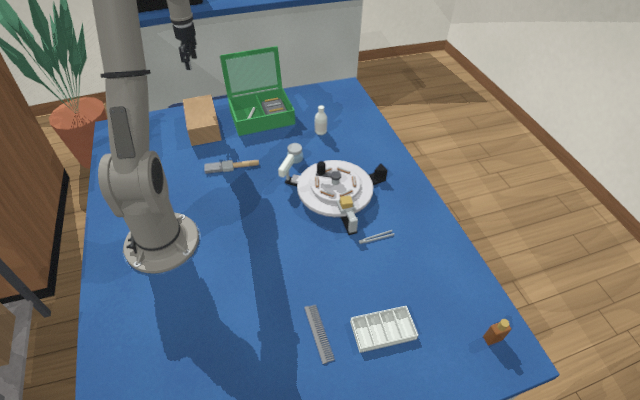

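```bash
python3 - <<'E'
from h import *
a=cv2.imread('pics/top0.png');b=cv2.imread('pics/side0.png')
A=cv2.resize(a[100:250,215:365],(600,600),interpolation=cv2.INTER_CUBIC);cv2.imwrite('pics/z1.png',A)
B=cv2.resize(b[140:240,270:400],(780,600),interpolation=cv2.INTER_CUBIC);cv2.imwrite('pics/z2.png',B)
print('rotor',at_z('top',284.5,180.6,.045),'side',at_z('side',332.8,186.3,.045))
E
```

```text
rotor [0.59152839 0.04291926 0.045     ] side [0.58329155 0.03224563 0.045     ]
```

View pics/z1.png

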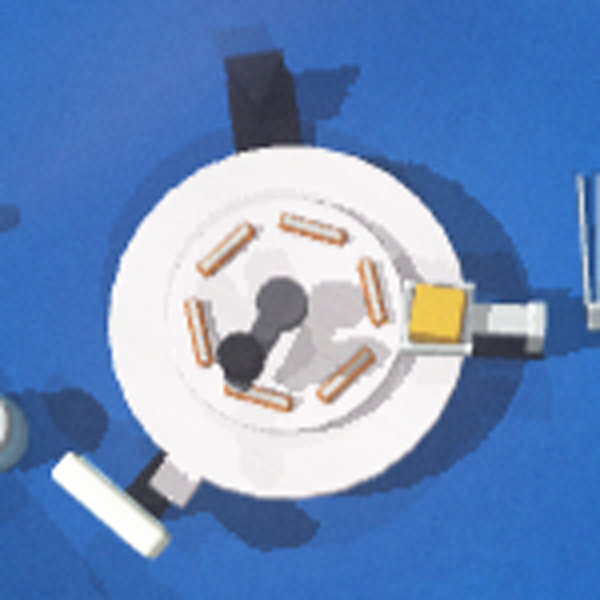

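View pics/z2.png

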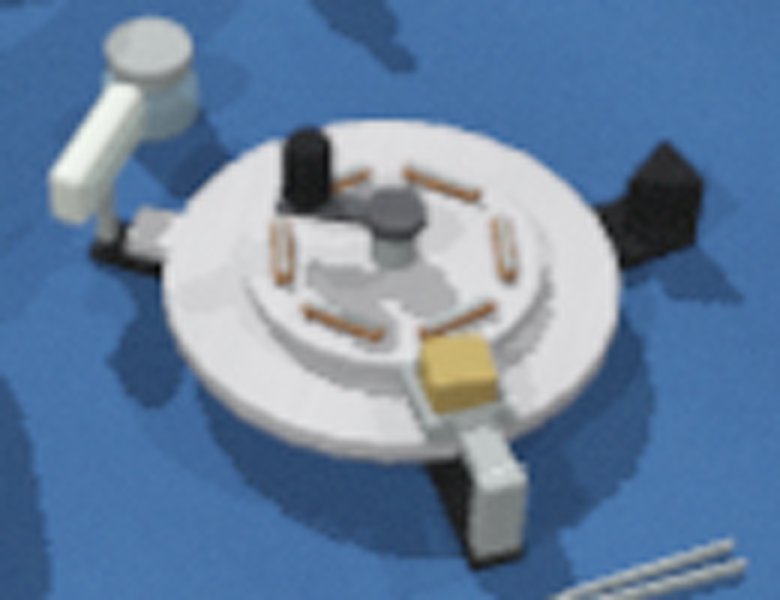

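```bash
cat >> h.py <<'E'
def ring(cx,cy,r,z,n=72):
    t=np.linspace(0,2*np.pi,n,endpoint=False);return np.c_[cx+r*np.cos(t),cy+r*np.sin(t),np.full(n,z)]
E
python3 - <<'E'
from h import *
from scipy.optimize import least_squares
# zoom pixel -> px
T=lambda u,v:(215+u/4-.375,100+v/4-.375); S=lambda u,v:(270+u/6-.417,140+v/6-.417)
def ext(cam,p): 
    q=np.array([proj(cam,x) for x in ring(p[0],p[1],.13,.045)]);return np.r_[q.min(0),q.max(0)]
t=np.r_[T(108,145),T(470,498)];s=np.r_[S(163,118),S(620,447)]
for name,f in [('top',lambda p:ext('top',p)-t),('side',lambda p:(ext('side',p)-s)),]:
    R=least_squares(f,[.59,.04]);print(name,R.x,R.fun.round(1))
print('hub',at_z('top',*T(282,305),.096),at_z('side',*S(397,207),.096))
print('knobtop',at_z('top',*T(242,358),.138),at_z('side',*S(308,140),.138))
print('tonguetab',at_z('top',*T(178,482),.042),'pointer',at_z('top',*T(270,148),.03))
print('shoe',at_z('top',*T(438,312),.085),'lamp top', at_z('top',*T(112,507),.095))
print('tongue side',at_z('side',*S(150,228),.042))
print('jar',at_z('top',209.1,207,.055))
E
```

```text
top [0.59576656 0.03648248] [ 0.2  0.1 -0.2 -0.1]
side [0.59203994 0.03602557] [ 0.1  0.4 -0.1 -0.3]
hub [0.59348281 0.03621905 0.096     ] [0.59324544 0.0363821  0.096     ]
knobtop [0.54707597 0.0570394  0.138     ] [0.54816861 0.05939647 0.138     ]
tonguetab [0.47598018 0.11132798 0.042     ] pointer [0.72833222 0.05645733 0.03      ]
shoe [ 0.59298976 -0.07147491  0.085     ] lamp top [0.45107313 0.14693088 0.095     ]
tongue side [0.47077266 0.11453089 0.042     ]
jar [0.50897398 0.25325131 0.055     ]
```

Emit:
apply_moves([
  [0,0,0,-0.021,-0.019,0,1],
  [0,0,0,-0.021,-0.019,0,1],
  [0,0,0,-0.021,-0.019,0,1],
  [0,0,0,-0.021,-0.019,0,1],
  [0,0,0,-0.021,-0.019,0,1],
  [0,0,0,-0.021,-0.019,0,1],
  [0,0,0,-0.021,-0.019,0,1],
  [0,0,0,-0.021,-0.019,0,1],
], grip_force=40)

```text
clock: 1.67
tcp_pos: [0.3227, 0.4438, 0.2315]
orientation: [0.494, 3.102, 0.001]
contact_force: [0.9, -0.6, -0.2]
grip_width: 0.0852
gripper_force: 0.0
```

Emit:
apply_moves([
  [0,0,0,-0.021,-0.019,0,1],
  [0,0,0,-0.021,-0.019,0,1],
  [0,0,0,-0.021,-0.019,0,1],
  [0,0,0,-0.021,-0.019,0,1],
  [0,0,0,-0.021,-0.019,0,1],
  [0,0,0,-0.021,-0.019,0,1],
  [0,0,0,-0.021,-0.019,0,1],
  [0,0,0,-0.021,-0.019,0,1],
])

```text
clock: 2.33
tcp_pos: [0.4352, 0.2471, 0.2316]
orientation: [0.494, 3.102, 0.001]
contact_force: [0.6, 0.3, 0.5]
grip_width: 0.0854
gripper_force: 0.0
```

Emit:
apply_moves([
  [0,0,0,-0.021,-0.019,0,1],
  [0,0,0,-0.021,-0.019,0,1],
  [0,0,0,-0.021,-0.019,0,1],
  [0,0,0,-0.021,-0.019,0,1],
  [0,0,0,-0.021,-0.019,0,1],
  [0,0,0,-0.021,-0.019,0,1],
  [0,0,0,-0.021,-0.019,0,1],
  [0,0,0,0,0,0,1],
])

```text
clock: 3.0
tcp_pos: [0.5354, 0.0701, 0.2318]
orientation: [0.506, 3.098, -0.003]
contact_force: [-0.5, -0.5, 0.8]
grip_width: 0.0854
gripper_force: 0.0
```

Emit:
apply_moves([
  [0,0,0,-0.008,-0.004,0.01,1],
  [0,0,0,-0.0073,-0.0038,0.02,1],
  [0,0,0,0,0,0.025,1],
  [0,0,0,0,0,0.025,1],
  [0,0,0,0,0,0.025,1],
  [0,0,0,0,0,0.02,1],
  [0,0,0,0,0,0.007,1],
  [0,0,0,0,0,0,1],
])

```text
clock: 3.67
tcp_pos: [0.5435, 0.0646, 0.0972]
orientation: [-0.491, -3.099, 0.002]
contact_force: [0.2, 0.2, 0.3]
grip_width: 0.0853
gripper_force: 0.0
```

```bash
python3 - <<'E'
from h import *
a=grab_frame('top');b=grab_frame('side')
np.save('a1.npy',a);np.save('b1.npy',b)
for c,im in [('top',a),('side',b)]:
    q=[proj(c,x) for x in ring(.5935,.0363,.148,.042)]
    for i,p in enumerate(q): cv2.circle(im,tuple(np.round(p).astype(int)),0,(0,0,255) if i else (0,255,255),-1)
A=cv2.resize(a[110:250,215:355],(560,560),interpolation=cv2.INTER_NEAREST)
B=cv2.resize(b[110:250,260:400],(560,560),interpolation=cv2.INTER_NEAREST)
cv2.imwrite('pics/z3.png',np.hstack([A,B])[:, :]);cv2.imwrite('pics/z3.png',cv2.resize(np.hstack([A,B]),(800,400)))
o=telemetry.get_obs();print(o['tcp_pos'],o['clock'])
E
```

```text
[0.54553348 0.0645031  0.09971497] 3.7667
```

View pics/z3.png

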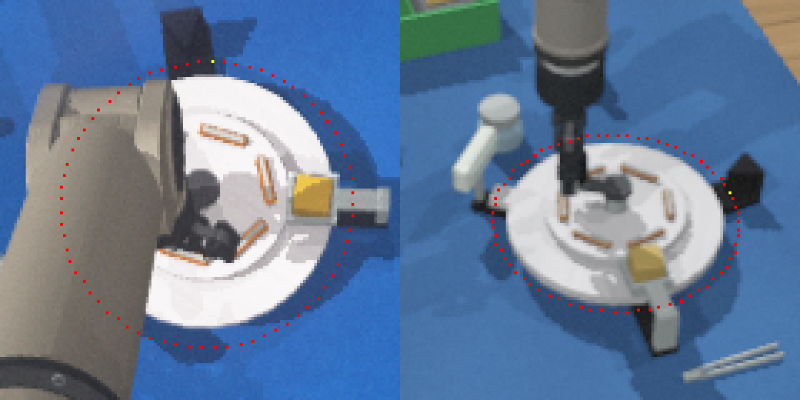

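Emit:
apply_moves([
  [0,0,0,-0.003,-0.005,0.0,1],
  [0,0,0,0,0,0,-1],
  [0,0,0,0,0,0,-1],
  [0,0,0,0,0,0,-1],
  [0,0,0,0,0,0,-1],
  [0,0,0,0,0,0,-1],
  [0,0,0,0,0,0,-1],
  [0,0,0,0,0,0,-1],
], grip_force=40)

```text
clock: 4.43
tcp_pos: [0.5467, 0.0587, 0.0997]
orientation: [0.494, 3.102, 0.001]
contact_force: [-0.7, 0.5, 5.5]
grip_width: 0.0284
gripper_force: 40.4
```

```bash
cat > det.py <<'E'
from h import *
C=(.5935,.0363)
N=360
_t=np.radians(np.arange(N))
def prof(im,rs=(.138,.142,.146,.150)):
    g=cv2.cvtColor(im,cv2.COLOR_BGR2HSV)
    out=[]
    for rr in rs:
        q=np.array([proj('side',(C[0]+rr*np.cos(a),C[1]+rr*np.sin(a),.044)) for a in _t],np.float32)
        m=cv2.remap(g,q[:,0].reshape(1,-1),q[:,1].reshape(1,-1),cv2.INTER_LINEAR)[0].astype(float)
        out.append(m[:,2]-m[:,1]*1.0)
    return np.array(out)
E
python3 - <<'E'
from det import *
im=np.load('b1.npy')
p=prof(im)
for i in range(0,360,4): print(i,p[:,i].round(0).astype(int).tolist(),end=' ; ')
o=telemetry.get_obs();print(o['tcp_pos'],o['contact_force'],o['grip_width'],o['gripper_force'],o['clock'])
E
```

```text
0 [24, 12, 13, 13] ; 4 [29, 29, 18, 1] ; 8 [-12, -14, -15, -21] ; 12 [21, 22, 21, 22] ; 16 [12, 15, 18, 21] ; 20 [3, 0, 3, 5] ; 24 [5, 3, 3, 3] ; 28 [7, 6, 3, 5] ; 32 [4, 5, 4, 6] ; 36 [6, 3, 4, 4] ; 40 [4, 4, 1, 4] ; 44 [6, 4, 3, 5] ; 48 [8, 0, 3, 5] ; 52 [4, 5, 6, 5] ; 56 [9, 9, 11, 17] ; 60 [16, 20, 20, 20] ; 64 [20, 21, 23, 24] ; 68 [22, 22, 18, 13] ; 72 [15, 10, 5, 4] ; 76 [7, 5, 6, 7] ; 80 [8, 12, 11, 5] ; 84 [6, 7, 10, 10] ; 88 [-16, -4, 3, 0] ; 92 [25, 33, 48, 53] ; 96 [65, 69, 75, 82] ; 100 [29, 28, 23, 36] ; 104 [5, 0, -2, 1] ; 108 [9, 11, 9, 9] ; 112 [6, 7, 8, 3] ; 116 [-9, -15, -21, -28] ; 120 [-41, -41, -38, -39] ; 124 [-43, -44, -42, -40] ; 128 [-40, -41, -45, -35] ; 132 [-37, -42, -37, -37] ; 136 [-24, -30, -17, -4] ; 140 [32, 12, 21, 20] ; 144 [167, 153, 148, 150] ; 148 [167, 158, 159, 159] ; 152 [184, 163, 160, 161] ; 156 [150, 139, 134, 131] ; 160 [31, 26, 35, 15] ; 164 [-25, -38, -46, -36] ; 168 [-35, -38, -34, -21] ; 172 [-31, -34, -31, -5] ; 176 [-32, -32, -31, -16] ; 180 [-21, -35, -37, -36] ; 184 [-24, -33, -36, -38] ; 188 [-16, -40, -34, -37] ; 192 [1, -34, -3
[... 452 characters left out ...]
9, 12, 7] ; 268 [135, 135, 132, 133] ; 272 [146, 144, 145, 145] ; 276 [115, 96, 57, 60] ; 280 [47, -41, -52, -43] ; 284 [37, -42, -36, -36] ; 288 [-2, -38, -36, -37] ; 292 [8, -36, -34, -30] ; 296 [-2, -38, -41, -40] ; 300 [-24, -43, -33, -33] ; 304 [-28, -38, -41, -31] ; 308 [-35, -37, -38, -37] ; 312 [-32, -37, -40, -41] ; 316 [-40, -38, -37, -33] ; 320 [-42, -38, -38, -4] ; 324 [-32, -13, 1, 17] ; 328 [-1, 9, 10, 15] ; 332 [8, 9, 6, 12] ; 336 [3, 4, 8, 20] ; 340 [-33, -20, 1, 6] ; 344 [-52, -51, -38, -25] ; 348 [5, 9, -8, -18] ; 352 [26, 25, 21, 26] ; 356 [27, 23, 7, 9] ; [0.54671161 0.0586895  0.09974027] [-0.73340498  0.50981954  5.53154978] 0.028445227758875823 40.37665716144929 4.4333
```

```bash
cat > gen.py <<'E'
import numpy as np,sys
def gen(phi,steps,R=.05,gr=-1):
    u=np.radians(162.0);ex=np.array([np.cos(u),np.sin(u)]);ey=np.array([np.sin(u),-np.cos(u)])
    p0=R*np.array([np.cos(np.radians(phi)),np.sin(np.radians(phi))]);c=p0.copy();rows=[]
    for s in steps:
        phi+=s;t=R*np.array([np.cos(np.radians(phi)),np.sin(np.radians(phi))]);d=t-c
        x,y=round(d@ex,4),round(d@ey,4);c=c+x*ex+y*ey;rows.append([0,0,0,float(x),float(y),0,gr])
    for i in range(0,len(rows),8): print(rows[i:i+8])
    print('end phi',phi)
if __name__=='__main__': gen(float(sys.argv[1]),eval(sys.argv[2]))
E
python3 gen.py 154.4 "[2,4,6,8,10,11,11,11]+[11]*16"
```

```text
[[0, 0, 0, 0.0002, -0.0017, 0, -1], [0, 0, 0, 0.0002, -0.0035, 0, -1], [0, 0, 0, -0.0001, -0.0052, 0, -1], [0, 0, 0, -0.001, -0.0069, 0, -1], [0, 0, 0, -0.0026, -0.0084, 0, -1], [0, 0, 0, -0.0045, -0.0084, 0, -1], [0, 0, 0, -0.006, -0.0075, 0, -1], [0, 0, 0, -0.0074, -0.0062, 0, -1]]
[[0, 0, 0, -0.0083, -0.0046, 0, -1], [0, 0, 0, -0.0092, -0.003, 0, -1], [0, 0, 0, -0.0095, -0.0012, 0, -1], [0, 0, 0, -0.0095, 0.0007, 0, -1], [0, 0, 0, -0.0093, 0.0024, 0, -1], [0, 0, 0, -0.0086, 0.0042, 0, -1], [0, 0, 0, -0.0077, 0.0058, 0, -1], [0, 0, 0, -0.0064, 0.0071, 0, -1]]
[[0, 0, 0, -0.005, 0.0082, 0, -1], [0, 0, 0, -0.0032, 0.009, 0, -1], [0, 0, 0, -0.0016, 0.0094, 0, -1], [0, 0, 0, 0.0004, 0.0096, 0, -1], [0, 0, 0, 0.0021, 0.0094, 0, -1], [0, 0, 0, 0.0039, 0.0087, 0, -1], [0, 0, 0, 0.0055, 0.0079, 0, -1], [0, 0, 0, 0.0068, 0.0067, 0, -1]]
end phi 393.4
```

Emit:
apply_moves([
  [0,0,0,0.0002,-0.0017,0,-1],
  [0,0,0,0.0002,-0.0035,0,-1],
  [0,0,0,-0.0001,-0.0052,0,-1],
  [0,0,0,-0.001,-0.0069,0,-1],
  [0,0,0,-0.0026,-0.0084,0,-1],
  [0,0,0,-0.0045,-0.0084,0,-1],
  [0,0,0,-0.006,-0.0075,0,-1],
  [0,0,0,-0.0074,-0.0062,0,-1],
])

```text
clock: 5.1
tcp_pos: [0.5521, 0.0065, 0.0997]
orientation: [0.493, 3.102, 0.001]
contact_force: [-0.4, 3.9, 4.6]
grip_width: 0.029
gripper_force: 40.4
```

Emit:
apply_moves([
  [0,0,0,-0.0083,-0.0046,0,-1],
  [0,0,0,-0.0092,-0.003,0,-1],
  [0,0,0,-0.0095,-0.0012,0,-1],
  [0,0,0,-0.0095,0.0007,0,-1],
  [0,0,0,-0.0093,0.0024,0,-1],
  [0,0,0,-0.0086,0.0042,0,-1],
  [0,0,0,-0.0077,0.0058,0,-1],
  [0,0,0,-0.0064,0.0071,0,-1],
])

```text
clock: 5.77
tcp_pos: [0.621, -0.0037, 0.0997]
orientation: [-0.494, -3.102, -0.001]
contact_force: [-4.2, 3.1, 8.6]
grip_width: 0.0289
gripper_force: 40.8
```

```bash
cat > look.py <<'E'
from det import *
import sys
b=grab_frame('side');o=telemetry.get_obs();np.save(sys.argv[1]+'.npy',b)
p=prof(b);s=p[2:4].mean(0)
bl=prof(np.load('b1.npy'))[2:4].mean(0)
print(o['clock'],o['tcp_pos'].round(4),'F',o['contact_force'].round(1),'w',o['grip_width'])
d=s; idx=np.where(d>60)[0];print('bright',idx.tolist())
w=np.clip(d-30,0,None);w[258:282]=0;w[88:103]=0
k=np.convolve(np.r_[w,w],np.ones(17),'same')[:N+20];i=int(k.argmax())%N;j=(np.arange(i-11,i+12))%N
print('tongue ~',i+ (w[j]*np.arange(-11,12)).sum()/w[j].sum())
E
python3 look.py l1
```

```text
5.8167 [ 0.6229 -0.0021  0.0998] F [1.7 2.4 2.7] w 0.029133311534466383
bright [182, 183, 184, 185, 186, 187, 188, 189, 190, 191, 192, 193, 194, 195, 196, 197, 266, 267, 268, 269, 270, 271, 272, 273, 274, 275, 276]
tongue ~ 188.58041958041957
```

Emit:
apply_moves([
  [0,0,0,-0.005,0.0082,0,-1],
  [0,0,0,-0.0032,0.009,0,-1],
  [0,0,0,-0.0016,0.0094,0,-1],
  [0,0,0,0.0004,0.0096,0,-1],
  [0,0,0,0.0021,0.0094,0,-1],
  [0,0,0,0.0039,0.0087,0,-1],
  [0,0,0,0.0055,0.0079,0,-1],
  [0,0,0,0.0068,0.0067,0,-1],
])

```text
clock: 6.48
tcp_pos: [0.6345, 0.0633, 0.0998]
orientation: [0.495, 3.101, -0.002]
contact_force: [-0.1, -1.8, 6.0]
grip_width: 0.0292
gripper_force: 40.4
```

```bash
python3 look.py l2; python3 gen.py 393.4 "[11]*32"
```

```text
6.5333 [0.633  0.0656 0.0997] F [-4.  -0.1 13.3] w 0.02882065285396788
bright [56, 215, 216, 217, 218, 219, 220, 221, 222, 223, 224, 225, 226, 227, 228, 266, 267, 268, 269, 270, 271, 272, 273, 274, 275, 276]
tongue ~ 221.44865211810014
[[0, 0, 0, 0.008, 0.0052, 0, -1], [0, 0, 0, 0.0089, 0.0036, 0, -1], [0, 0, 0, 0.0094, 0.0019, 0, -1], [0, 0, 0, 0.0096, 0.0, 0, -1], [0, 0, 0, 0.0094, -0.0018, 0, -1], [0, 0, 0, 0.0089, -0.0036, 0, -1], [0, 0, 0, 0.0081, -0.0052, 0, -1], [0, 0, 0, 0.0069, -0.0066, 0, -1]]
[[0, 0, 0, 0.0055, -0.0079, 0, -1], [0, 0, 0, 0.0039, -0.0087, 0, -1], [0, 0, 0, 0.0022, -0.0094, 0, -1], [0, 0, 0, 0.0003, -0.0095, 0, -1], [0, 0, 0, -0.0015, -0.0095, 0, -1], [0, 0, 0, -0.0032, -0.009, 0, -1], [0, 0, 0, -0.005, -0.0082, 0, -1], [0, 0, 0, -0.0064, -0.0072, 0, -1]]
[[0, 0, 0, -0.0076, -0.0058, 0, -1], [0, 0, 0, -0.0086, -0.0042, 0, -1], [0, 0, 0, -0.0093, -0.0025, 0, -1], [0, 0, 0, -0.0095, -0.0007, 0, -1], [0, 0, 0, -0.0095, 0.0012, 0, -1], [0, 0, 0, -0.0092, 0.0029, 0, -1], [0, 0, 0, -0.0084, 0.0047, 0, -1], [0, 0, 0, -0.0073, 0.0061, 0, -1]]
[[0, 0, 0, -0.0061, 0.0075, 0, -1], [0, 0, 0, -0.0045, 0.0084, 0, -1], [0, 0, 0, -0.0028, 0.0092, 0, -1], [0, 0, 0, -0.001, 0.0095, 0, -1], [0, 0, 0, 0.0008, 0.0095, 0, -1], [0, 0, 0, 0.0026, 0.0093, 0, -1], [0, 0, 0, 0.0044, 0.0085, 0, -1], [0, 0, 0, 0.0059, 0.0076, 0, -1]]
end phi 745.4
```

```bash
python3 gen.py 393.4 "[12]+[13]*39"
```

```text
[[0, 0, 0, 0.0088, 0.0056, 0, -1], [0, 0, 0, 0.0106, 0.0039, 0, -1], [0, 0, 0, 0.0113, 0.0014, 0, -1], [0, 0, 0, 0.0112, -0.0011, 0, -1], [0, 0, 0, 0.0107, -0.0037, 0, -1], [0, 0, 0, 0.0097, -0.006, 0, -1], [0, 0, 0, 0.008, -0.008, 0, -1], [0, 0, 0, 0.006, -0.0096, 0, -1]]
[[0, 0, 0, 0.0037, -0.0107, 0, -1], [0, 0, 0, 0.0012, -0.0112, 0, -1], [0, 0, 0, -0.0014, -0.0113, 0, -1], [0, 0, 0, -0.0038, -0.0106, 0, -1], [0, 0, 0, -0.0062, -0.0095, 0, -1], [0, 0, 0, -0.0081, -0.0079, 0, -1], [0, 0, 0, -0.0097, -0.0058, 0, -1], [0, 0, 0, -0.0108, -0.0036, 0, -1]]
[[0, 0, 0, -0.0112, -0.001, 0, -1], [0, 0, 0, -0.0112, 0.0016, 0, -1], [0, 0, 0, -0.0106, 0.004, 0, -1], [0, 0, 0, -0.0094, 0.0063, 0, -1], [0, 0, 0, -0.0077, 0.0083, 0, -1], [0, 0, 0, -0.0057, 0.0098, 0, -1], [0, 0, 0, -0.0034, 0.0108, 0, -1], [0, 0, 0, -0.0008, 0.0113, 0, -1]]
[[0, 0, 0, 0.0018, 0.0112, 0, -1], [0, 0, 0, 0.0042, 0.0105, 0, -1], [0, 0, 0, 0.0065, 0.0093, 0, -1], [0, 0, 0, 0.0084, 0.0076, 0, -1], [0, 0, 0, 0.0099, 0.0055, 0, -1], [0, 0, 0, 0.0109, 0.0031, 0, -1], [0, 0, 0, 0.0113, 0.0006, 0, -1], [0, 0, 0, 0.0111, -0.0019, 0, -1]]
[[0, 0, 0, 0.0104, -0.0044, 0, -1], [0, 0, 0, 0.0092, -0.0067, 0, -1], [0, 0, 0, 0.0075, -0.0085, 0, -1], [0, 0, 0, 0.0053, -0.01, 0, -1], [0, 0, 0, 0.0029, -0.0109, 0, -1], [0, 0, 0, 0.0004, -0.0113, 0, -1], [0, 0, 0, -0.0021, -0.0111, 0, -1], [0, 0, 0, -0.0046, -0.0104, 0, -1]]
end phi 912.4
```

Emit:
apply_moves([
  [0,0,0,0.0088,0.0056,0,-1],
  [0,0,0,0.0106,0.0039,0,-1],
  [0,0,0,0.0113,0.0014,0,-1],
  [0,0,0,0.0112,-0.0011,0,-1],
  [0,0,0,0.0107,-0.0037,0,-1],
  [0,0,0,0.0097,-0.006,0,-1],
  [0,0,0,0.008,-0.008,0,-1],
  [0,0,0,0.006,-0.0096,0,-1],
])

```text
clock: 7.2
tcp_pos: [0.5554, 0.0716, 0.0998]
orientation: [0.492, 3.101, 0.001]
contact_force: [5.7, -2.3, 3.1]
grip_width: 0.029
gripper_force: 40.8
```

Emit:
apply_moves([
  [0,0,0,0.0037,-0.0107,0,-1],
  [0,0,0,0.0012,-0.0112,0,-1],
  [0,0,0,-0.0014,-0.0113,0,-1],
  [0,0,0,-0.0038,-0.0106,0,-1],
  [0,0,0,-0.0062,-0.0095,0,-1],
  [0,0,0,-0.0081,-0.0079,0,-1],
  [0,0,0,-0.0097,-0.0058,0,-1],
  [0,0,0,-0.0108,-0.0036,0,-1],
])

```text
clock: 7.87
tcp_pos: [0.567, -0.0066, 0.0997]
orientation: [-0.494, -3.102, -0.003]
contact_force: [1.8, 6.3, 8.2]
grip_width: 0.0289
gripper_force: 41.3
```

```bash
python3 look.py l3
```

```text
7.9167 [ 0.5693 -0.0077  0.0998] F [4.6 1.2 1.1] w 0.028764731090625387
bright [266, 267, 268, 269, 270, 271, 272, 273, 274, 275, 298, 299, 300, 301, 302, 303, 304, 305, 306, 307, 308, 309, 310, 311, 312]
tongue ~ 305.4841739840719
```

Emit:
apply_moves([
  [0,0,0,-0.0112,-0.001,0,-1],
  [0,0,0,-0.0112,0.0016,0,-1],
  [0,0,0,-0.0106,0.004,0,-1],
  [0,0,0,-0.0094,0.0063,0,-1],
  [0,0,0,-0.0077,0.0083,0,-1],
  [0,0,0,-0.0057,0.0098,0,-1],
  [0,0,0,-0.0034,0.0108,0,-1],
  [0,0,0,-0.0008,0.0113,0,-1],
])

```text
clock: 8.58
tcp_pos: [0.6395, 0.0219, 0.0997]
orientation: [-0.496, -3.1, 0.001]
contact_force: [-3.4, -1.6, 11.4]
grip_width: 0.029
gripper_force: 41.7
```

```bash
python3 look.py l4
```

```text
8.6333 [0.6404 0.0255 0.0997] F [0.7 3.3 9.5] w 0.028849769514642076
bright [44, 45, 46, 47, 266, 267, 268, 269, 270, 271, 272, 273, 274, 275, 276, 344, 345, 346, 347, 348, 349, 350, 351, 352, 353, 354, 355, 356, 357, 358, 359]
tongue ~ 352.2411941580756
```

Emit:
apply_moves([
  [0,0,0,0.0018,0.0112,0,-1],
  [0,0,0,0.0042,0.0105,0,-1],
  [0,0,0,0.0065,0.0093,0,-1],
  [0,0,0,0.0084,0.0076,0,-1],
  [0,0,0,0.0099,0.0055,0,-1],
  [0,0,0,0.0109,0.0031,0,-1],
  [0,0,0,0.0113,0.0006,0,-1],
  [0,0,0,0.0111,-0.0019,0,-1],
])

```text
clock: 9.3
tcp_pos: [0.5934, 0.0871, 0.0997]
orientation: [0.493, 3.102, 0.001]
contact_force: [1.2, -0.9, 7.2]
grip_width: 0.029
gripper_force: 41.3
```

Emit:
apply_moves([
  [0,0,0,0.0104,-0.0044,0,-1],
  [0,0,0,0.0092,-0.0067,0,-1],
  [0,0,0,0.0075,-0.0085,0,-1],
  [0,0,0,0.0053,-0.01,0,-1],
  [0,0,0,0.0029,-0.0109,0,-1],
  [0,0,0,0.0004,-0.0113,0,-1],
  [0,0,0,-0.0021,-0.0111,0,-1],
  [0,0,0,-0.0046,-0.0104,0,-1],
])

```text
clock: 9.97
tcp_pos: [0.5429, 0.0257, 0.0997]
orientation: [0.493, 3.102, 0.002]
contact_force: [3.9, 3.4, 5.0]
grip_width: 0.0291
gripper_force: 41.1
```

```bash
python3 gen.py 912.4 "[13]*56"
```

```text
[[0, 0, 0, -0.0068, -0.0091, 0, -1], [0, 0, 0, -0.0087, -0.0072, 0, -1], [0, 0, 0, -0.01, -0.0052, 0, -1], [0, 0, 0, -0.011, -0.0028, 0, -1], [0, 0, 0, -0.0113, -0.0002, 0, -1], [0, 0, 0, -0.0111, 0.0024, 0, -1], [0, 0, 0, -0.0103, 0.0047, 0, -1], [0, 0, 0, -0.0089, 0.007, 0, -1]]
[[0, 0, 0, -0.0071, 0.0088, 0, -1], [0, 0, 0, -0.005, 0.0101, 0, -1], [0, 0, 0, -0.0026, 0.0111, 0, -1], [0, 0, 0, -0.0, 0.0113, 0, -1], [0, 0, 0, 0.0025, 0.011, 0, -1], [0, 0, 0, 0.005, 0.0102, 0, -1], [0, 0, 0, 0.0071, 0.0088, 0, -1], [0, 0, 0, 0.0089, 0.007, 0, -1]]
[[0, 0, 0, 0.0102, 0.0048, 0, -1], [0, 0, 0, 0.0111, 0.0024, 0, -1], [0, 0, 0, 0.0113, -0.0002, 0, -1], [0, 0, 0, 0.011, -0.0027, 0, -1], [0, 0, 0, 0.0101, -0.0052, 0, -1], [0, 0, 0, 0.0087, -0.0072, 0, -1], [0, 0, 0, 0.0068, -0.009, 0, -1], [0, 0, 0, 0.0046, -0.0104, 0, -1]]
[[0, 0, 0, 0.0022, -0.0111, 0, -1], [0, 0, 0, -0.0004, -0.0113, 0, -1], [0, 0, 0, -0.0029, -0.0109, 0, -1], [0, 0, 0, -0.0053, -0.01, 0, -1], [0, 0, 0, -0.0074, -0.0086, 0, -1], [0, 0, 0, -0.0091, -0.0067, 0, -1], [0, 0, 0, -0.0104, -0.0044, 0, -1], [0, 0, 0, -0.0112, -0
[... 166 characters left out ...]
0.0065, 0.0093, 0, -1], [0, 0, 0, -0.0043, 0.0105, 0, -1], [0, 0, 0, -0.0018, 0.0111, 0, -1], [0, 0, 0, 0.0008, 0.0113, 0, -1]]
[[0, 0, 0, 0.0033, 0.0109, 0, -1], [0, 0, 0, 0.0056, 0.0098, 0, -1], [0, 0, 0, 0.0077, 0.0083, 0, -1], [0, 0, 0, 0.0094, 0.0063, 0, -1], [0, 0, 0, 0.0106, 0.0041, 0, -1], [0, 0, 0, 0.0112, 0.0016, 0, -1], [0, 0, 0, 0.0113, -0.001, 0, -1], [0, 0, 0, 0.0107, -0.0035, 0, -1]]
[[0, 0, 0, 0.0097, -0.0058, 0, -1], [0, 0, 0, 0.0082, -0.0078, 0, -1], [0, 0, 0, 0.0062, -0.0095, 0, -1], [0, 0, 0, 0.0039, -0.0106, 0, -1], [0, 0, 0, 0.0014, -0.0113, 0, -1], [0, 0, 0, -0.0012, -0.0112, 0, -1], [0, 0, 0, -0.0037, -0.0107, 0, -1], [0, 0, 0, -0.0059, -0.0097, 0, -1]]
end phi 1640.4
```

Emit:
apply_moves([
  [0,0,0,-0.0068,-0.0091,0,-1],
  [0,0,0,-0.0087,-0.0072,0,-1],
  [0,0,0,-0.01,-0.0052,0,-1],
  [0,0,0,-0.011,-0.0028,0,-1],
  [0,0,0,-0.0113,-0.0002,0,-1],
  [0,0,0,-0.0111,0.0024,0,-1],
  [0,0,0,-0.0103,0.0047,0,-1],
  [0,0,0,-0.0089,0.007,0,-1],
])

```text
clock: 10.63
tcp_pos: [0.6134, -0.0082, 0.0997]
orientation: [-0.495, -3.1, -0.002]
contact_force: [-4.5, 4.6, 12.1]
grip_width: 0.0286
gripper_force: 41.8
```

```bash
python3 look.py l5
```

```text
10.6833 [ 0.6159 -0.0068  0.0998] F [3.7 2.1 4.7] w 0.028726013095898003
bright [129, 130, 131, 132, 133, 134, 135, 136, 137, 138, 139, 140, 141, 142, 143, 144, 266, 267, 268, 269, 270, 271, 272, 273, 274, 275, 276]
tongue ~ 135.80269769902142
```

Emit:
apply_moves([
  [0,0,0,-0.0071,0.0088,0,-1],
  [0,0,0,-0.005,0.0101,0,-1],
  [0,0,0,-0.0026,0.0111,0,-1],
  [0,0,0,-0.0,0.0113,0,-1],
  [0,0,0,0.0025,0.011,0,-1],
  [0,0,0,0.005,0.0102,0,-1],
  [0,0,0,0.0071,0.0088,0,-1],
  [0,0,0,0.0089,0.007,0,-1],
])

```text
clock: 11.35
tcp_pos: [0.6307, 0.0685, 0.0998]
orientation: [0.495, 3.101, -0.0]
contact_force: [1.4, -2.3, 8.1]
grip_width: 0.0287
gripper_force: 41.2
```

Emit:
apply_moves([
  [0,0,0,0.0102,0.0048,0,-1],
  [0,0,0,0.0111,0.0024,0,-1],
  [0,0,0,0.0113,-0.0002,0,-1],
  [0,0,0,0.011,-0.0027,0,-1],
  [0,0,0,0.0101,-0.0052,0,-1],
  [0,0,0,0.0087,-0.0072,0,-1],
  [0,0,0,0.0068,-0.009,0,-1],
  [0,0,0,0.0046,-0.0104,0,-1],
])

```text
clock: 12.02
tcp_pos: [0.5508, 0.0659, 0.0997]
orientation: [0.493, 3.102, 0.001]
contact_force: [2.7, 0.9, 6.9]
grip_width: 0.0288
gripper_force: 41.3
```

```bash
python3 look.py l6
```

```text
12.0667 [0.5491 0.0631 0.0996] F [-5.5 -2.8 14.9] w 0.028569289550797808
bright [91, 92, 93, 94, 222, 223, 224, 225, 226, 227, 228, 229, 230, 231, 232, 233, 234, 235, 266, 267, 268, 269, 270, 271, 272, 273, 274, 275]
tongue ~ 228.3715656345399
```

Emit:
apply_moves([
  [0,0,0,0.0022,-0.0111,0,-1],
  [0,0,0,-0.0004,-0.0113,0,-1],
  [0,0,0,-0.0029,-0.0109,0,-1],
  [0,0,0,-0.0053,-0.01,0,-1],
  [0,0,0,-0.0074,-0.0086,0,-1],
  [0,0,0,-0.0091,-0.0067,0,-1],
  [0,0,0,-0.0104,-0.0044,0,-1],
  [0,0,0,-0.0112,-0.002,0,-1],
])

```text
clock: 12.73
tcp_pos: [0.5733, -0.0096, 0.0997]
orientation: [-0.494, -3.102, -0.003]
contact_force: [1.3, 5.8, 9.9]
grip_width: 0.0289
gripper_force: 41.5
```

Emit:
apply_moves([
  [0,0,0,-0.0113,0.0006,0,-1],
  [0,0,0,-0.0109,0.0031,0,-1],
  [0,0,0,-0.0099,0.0054,0,-1],
  [0,0,0,-0.0084,0.0076,0,-1],
  [0,0,0,-0.0065,0.0093,0,-1],
  [0,0,0,-0.0043,0.0105,0,-1],
  [0,0,0,-0.0018,0.0111,0,-1],
  [0,0,0,0.0008,0.0113,0,-1],
])

```text
clock: 13.4
tcp_pos: [0.6411, 0.0286, 0.0997]
orientation: [-0.496, -3.101, 0.001]
contact_force: [-2.5, -1.0, 10.1]
grip_width: 0.0288
gripper_force: 41.6
```

Emit:
apply_moves([
  [0,0,0,0.0033,0.0109,0,-1],
  [0,0,0,0.0056,0.0098,0,-1],
  [0,0,0,0.0077,0.0083,0,-1],
  [0,0,0,0.0094,0.0063,0,-1],
  [0,0,0,0.0106,0.0041,0,-1],
  [0,0,0,0.0112,0.0016,0,-1],
  [0,0,0,0.0113,-0.001,0,-1],
  [0,0,0,0.0107,-0.0035,0,-1],
])

```text
clock: 14.07
tcp_pos: [0.5863, 0.0868, 0.0997]
orientation: [0.493, 3.102, 0.001]
contact_force: [1.7, -0.5, 7.1]
grip_width: 0.0289
gripper_force: 41.3
```

Emit:
apply_moves([
  [0,0,0,0.0097,-0.0058,0,-1],
  [0,0,0,0.0082,-0.0078,0,-1],
  [0,0,0,0.0062,-0.0095,0,-1],
  [0,0,0,0.0039,-0.0106,0,-1],
  [0,0,0,0.0014,-0.0113,0,-1],
  [0,0,0,-0.0012,-0.0112,0,-1],
  [0,0,0,-0.0037,-0.0107,0,-1],
  [0,0,0,-0.0059,-0.0097,0,-1],
])

```text
clock: 14.73
tcp_pos: [0.5449, 0.019, 0.0997]
orientation: [0.494, 3.102, 0.002]
contact_force: [4.1, 3.3, 4.7]
grip_width: 0.029
gripper_force: 41.1
```

```bash
python3 gen.py 1640.4 "[13]*48"
```

```text
[[0, 0, 0, -0.008, -0.008, 0, -1], [0, 0, 0, -0.0096, -0.006, 0, -1], [0, 0, 0, -0.0107, -0.0037, 0, -1], [0, 0, 0, -0.0112, -0.0012, 0, -1], [0, 0, 0, -0.0113, 0.0013, 0, -1], [0, 0, 0, -0.0106, 0.0039, 0, -1], [0, 0, 0, -0.0095, 0.0061, 0, -1], [0, 0, 0, -0.0079, 0.0082, 0, -1]]
[[0, 0, 0, -0.0058, 0.0096, 0, -1], [0, 0, 0, -0.0036, 0.0108, 0, -1], [0, 0, 0, -0.001, 0.0113, 0, -1], [0, 0, 0, 0.0016, 0.0112, 0, -1], [0, 0, 0, 0.004, 0.0106, 0, -1], [0, 0, 0, 0.0063, 0.0094, 0, -1], [0, 0, 0, 0.0083, 0.0077, 0, -1], [0, 0, 0, 0.0098, 0.0057, 0, -1]]
[[0, 0, 0, 0.0108, 0.0033, 0, -1], [0, 0, 0, 0.0113, 0.0008, 0, -1], [0, 0, 0, 0.0112, -0.0017, 0, -1], [0, 0, 0, 0.0105, -0.0043, 0, -1], [0, 0, 0, 0.0093, -0.0064, 0, -1], [0, 0, 0, 0.0076, -0.0084, 0, -1], [0, 0, 0, 0.0055, -0.0099, 0, -1], [0, 0, 0, 0.0031, -0.0109, 0, -1]]
[[0, 0, 0, 0.0006, -0.0113, 0, -1], [0, 0, 0, -0.0019, -0.0112, 0, -1], [0, 0, 0, -0.0044, -0.0104, 0, -1], [0, 0, 0, -0.0067, -0.0092, 0, -1], [0, 0, 0, -0.0085, -0.0074, 0, -1], [0, 0, 0, -0.01, -0.0053, 0, -1], [0, 0, 0, -0.0109, -0.003, 0, -1], [0, 0, 0, -0.0113, -0.0004, 0, -1]]
[[0, 0, 0, -0.0111, 0.0021, 0, -1], [0, 0, 0, -0.0104, 0.0046, 0, -1], [0, 0, 0, -0.009, 0.0068, 0, -1], [0, 0, 0, -0.0073, 0.0087, 0, -1], [0, 0, 0, -0.0052, 0.0101, 0, -1], [0, 0, 0, -0.0027, 0.0109, 0, -1], [0, 0, 0, -0.0003, 0.0114, 0, -1], [0, 0, 0, 0.0024, 0.011, 0, -1]]
[[0, 0, 0, 0.0047, 0.0103, 0, -1], [0, 0, 0, 0.007, 0.0089, 0, -1], [0, 0, 0, 0.0088, 0.0072, 0, -1], [0, 0, 0, 0.0101, 0.005, 0, -1], [0, 0, 0, 0.0111, 0.0025, 0, -1], [0, 0, 0, 0.0113, 0.0, 0, -1], [0, 0, 0, 0.011, -0.0025, 0, -1], [0, 0, 0, 0.0102, -0.0049, 0, -1]]
end phi 2264.4
```

Emit:
apply_moves([
  [0,0,0,-0.008,-0.008,0,-1],
  [0,0,0,-0.0096,-0.006,0,-1],
  [0,0,0,-0.0107,-0.0037,0,-1],
  [0,0,0,-0.0112,-0.0012,0,-1],
  [0,0,0,-0.0113,0.0013,0,-1],
  [0,0,0,-0.0106,0.0039,0,-1],
  [0,0,0,-0.0095,0.0061,0,-1],
  [0,0,0,-0.0079,0.0082,0,-1],
])

```text
clock: 15.4
tcp_pos: [0.6193, -0.0048, 0.0996]
orientation: [-0.495, -3.1, -0.001]
contact_force: [-3.8, 2.6, 12.3]
grip_width: 0.0288
gripper_force: 41.8
```

Emit:
apply_moves([
  [0,0,0,-0.0058,0.0096,0,-1],
  [0,0,0,-0.0036,0.0108,0,-1],
  [0,0,0,-0.001,0.0113,0,-1],
  [0,0,0,0.0016,0.0112,0,-1],
  [0,0,0,0.004,0.0106,0,-1],
  [0,0,0,0.0063,0.0094,0,-1],
  [0,0,0,0.0083,0.0077,0,-1],
  [0,0,0,0.0098,0.0057,0,-1],
])

```text
clock: 16.07
tcp_pos: [0.6258, 0.0738, 0.0997]
orientation: [0.494, 3.101, 0.0]
contact_force: [1.3, -0.1, 6.8]
grip_width: 0.0288
gripper_force: 41.2
```

```bash
python3 look.py l7
```

```text
16.1167 [0.6235 0.0759 0.0996] F [-4.7  2.3 16.7] w 0.028785713680548677
bright [148, 149, 150, 151, 152, 153, 154, 155, 156, 157, 158, 159, 160, 161, 162, 163, 266, 267, 268, 269, 270, 271, 272, 273, 274, 275, 276]
tongue ~ 155.77670384138784
```

Emit:
apply_moves([
  [0,0,0,0.0108,0.0033,0,-1],
  [0,0,0,0.0113,0.0008,0,-1],
  [0,0,0,0.0112,-0.0017,0,-1],
  [0,0,0,0.0105,-0.0043,0,-1],
  [0,0,0,0.0093,-0.0064,0,-1],
  [0,0,0,0.0076,-0.0084,0,-1],
  [0,0,0,0.0055,-0.0099,0,-1],
  [0,0,0,0.0031,-0.0109,0,-1],
])

```text
clock: 16.78
tcp_pos: [0.547, 0.0598, 0.0997]
orientation: [0.493, 3.102, 0.001]
contact_force: [4.3, -0.5, 5.4]
grip_width: 0.0289
gripper_force: 41.3
```

Emit:
apply_moves([
  [0,0,0,0.0006,-0.0113,0,-1],
  [0,0,0,-0.0019,-0.0112,0,-1],
  [0,0,0,-0.0044,-0.0104,0,-1],
  [0,0,0,-0.0067,-0.0092,0,-1],
  [0,0,0,-0.0085,-0.0074,0,-1],
  [0,0,0,-0.01,-0.0053,0,-1],
  [0,0,0,-0.0109,-0.003,0,-1],
  [0,0,0,-0.0113,-0.0004,0,-1],
])

```text
clock: 17.45
tcp_pos: [0.5796, -0.0116, 0.0997]
orientation: [-0.494, -3.101, -0.003]
contact_force: [0.3, 5.6, 10.4]
grip_width: 0.0288
gripper_force: 41.6
```

```bash
python3 look.py l8
```

```text
17.5 [ 0.582  -0.012   0.0998] F [4.4 1.  3.2] w 0.029098838360104577
bright [242, 243, 244, 245, 246, 247, 248, 249, 250, 251, 252, 253, 254, 266, 267, 268, 269, 270, 271, 272, 273, 274, 275]
tongue ~ 248.08908886389202
```

```bash
python3 gen.py 2056.4 "[13]*11+[11,9,8,8,8]+[8]*16"
```

```text
[[0, 0, 0, -0.0111, 0.0021, 0, -1], [0, 0, 0, -0.0104, 0.0046, 0, -1], [0, 0, 0, -0.009, 0.0068, 0, -1], [0, 0, 0, -0.0073, 0.0087, 0, -1], [0, 0, 0, -0.0052, 0.0101, 0, -1], [0, 0, 0, -0.0027, 0.0109, 0, -1], [0, 0, 0, -0.0002, 0.0114, 0, -1], [0, 0, 0, 0.0023, 0.011, 0, -1]]
[[0, 0, 0, 0.0048, 0.0103, 0, -1], [0, 0, 0, 0.0069, 0.0089, 0, -1], [0, 0, 0, 0.0088, 0.0072, 0, -1], [0, 0, 0, 0.0085, 0.0043, 0, -1], [0, 0, 0, 0.0075, 0.0023, 0, -1], [0, 0, 0, 0.0069, 0.0011, 0, -1], [0, 0, 0, 0.007, 0.0001, 0, -1], [0, 0, 0, 0.0069, -0.0009, 0, -1]]
[[0, 0, 0, 0.0067, -0.0019, 0, -1], [0, 0, 0, 0.0064, -0.0028, 0, -1], [0, 0, 0, 0.006, -0.0036, 0, -1], [0, 0, 0, 0.0054, -0.0044, 0, -1], [0, 0, 0, 0.0047, -0.0052, 0, -1], [0, 0, 0, 0.004, -0.0057, 0, -1], [0, 0, 0, 0.0031, -0.0062, 0, -1], [0, 0, 0, 0.0022, -0.0066, 0, -1]]
[[0, 0, 0, 0.0013, -0.0069, 0, -1], [0, 0, 0, 0.0003, -0.007, 0, -1], [0, 0, 0, -0.0006, -0.0069, 0, -1], [0, 0, 0, -0.0017, -0.0068, 0, -1], [0, 0, 0, -0.0025, -0.0065, 0, -1], [0, 0, 0, -0.0034, -0.0061, 0, -1], [0, 0, 0, -0.0043, -0.0055, 0, -1], [0, 0, 0, -0.0049, -0.0049, 0, -1]]
end phi 2371.4
```

Emit:
apply_moves([
  [0,0,0,-0.0111,0.0021,0,-1],
  [0,0,0,-0.0104,0.0046,0,-1],
  [0,0,0,-0.009,0.0068,0,-1],
  [0,0,0,-0.0073,0.0087,0,-1],
  [0,0,0,-0.0052,0.0101,0,-1],
  [0,0,0,-0.0027,0.0109,0,-1],
  [0,0,0,-0.0002,0.0114,0,-1],
  [0,0,0,0.0023,0.011,0,-1],
])

```text
clock: 18.17
tcp_pos: [0.6418, 0.0354, 0.0997]
orientation: [-0.497, -3.102, 0.002]
contact_force: [-1.4, -1.7, 9.1]
grip_width: 0.0285
gripper_force: 41.5
```

Emit:
apply_moves([
  [0,0,0,0.0048,0.0103,0,-1],
  [0,0,0,0.0069,0.0089,0,-1],
  [0,0,0,0.0088,0.0072,0,-1],
  [0,0,0,0.0085,0.0043,0,-1],
  [0,0,0,0.0075,0.0023,0,-1],
  [0,0,0,0.0069,0.0011,0,-1],
  [0,0,0,0.007,0.0001,0,-1],
  [0,0,0,0.0069,-0.0009,0,-1],
])

```text
clock: 18.83
tcp_pos: [0.5973, 0.0868, 0.0997]
orientation: [0.493, 3.102, 0.001]
contact_force: [0.7, 1.7, 8.7]
grip_width: 0.0285
gripper_force: 41.5
```

```bash
python3 look.py l9
```

```text
18.8833 [0.5958 0.0869 0.0997] F [-2.4  1.4 12.4] w 0.028513297208188813
bright [266, 267, 268, 269, 270, 271, 272, 273, 274, 275, 327, 328, 329, 330, 331, 332, 333, 334, 335, 336, 337, 338, 339, 340, 341, 342, 343]
tongue ~ 336.0078333970195
```

Emit:
apply_moves([
  [0,0,0,0.0034,-0.001,0,-1],
  [0,0,0,0,0,0,-1],
  [0,0,0,0,0,0,-1],
  [0,0,0,0,0,0,-1],
  [0,0,0,0,0,0,-1],
  [0,0,0,0,0,0,-1],
  [0,0,0,0,0,0,-1],
  [0,0,0,0,0,0,-1],
])

```text
clock: 19.55
tcp_pos: [0.5937, 0.087, 0.0997]
orientation: [-0.493, -3.102, -0.002]
contact_force: [0.6, 3.2, 8.9]
grip_width: 0.0288
gripper_force: 41.6
```

```bash
python3 look.py l10; python3 - <<'E'
from h import *
a=grab_frame('top');b=np.load('l10.npy');np.save('a10.npy',a)
for y in (.13,.16,.17,.18,.19,.2):
    q=(.5935+.16*np.cos(y),.0363+.16*np.sin(y),.04);print(y,proj('side',q).round(1),proj('top',q).round(1))
A=cv2.resize(a[95:165,245:315],(420,420),interpolation=cv2.INTER_CUBIC)
B=cv2.resize(b[140:210,345:405],(360,420),interpolation=cv2.INTER_CUBIC)
cv2.imwrite('pics/z4.png',np.hstack([A,B]))
E
```

```text
19.6 [0.5937 0.087  0.0997] F [-0.3  3.6  8.7] w 0.029002048837961394
bright [266, 267, 268, 269, 270, 271, 272, 273, 274, 275, 337, 338, 339, 340, 341, 342, 343, 344, 345, 346, 347, 348, 349, 350, 351, 352, 353]
tongue ~ 345.4810810810811
0.13 [375.4 172.6] [281.9 127.8]
0.16 [374.7 171.8] [280.3 128. ]
0.17 [374.5 171.5] [279.7 128.1]
0.18 [374.2 171.2] [279.2 128.2]
0.19 [374.  170.9] [278.7 128.3]
0.2 [373.7 170.7] [278.1 128.4]
```

View pics/z4.png

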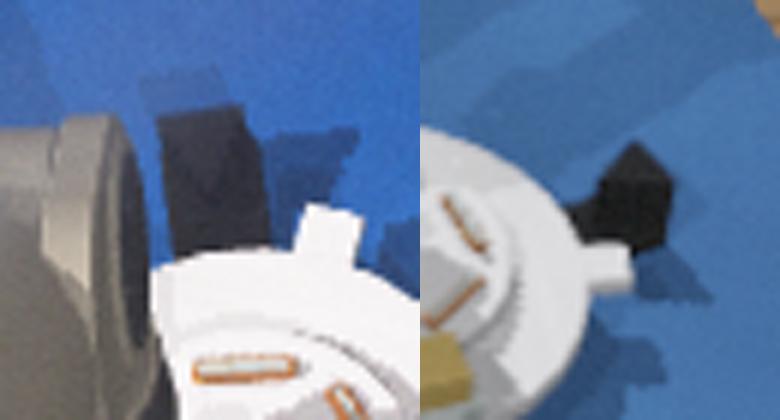

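```bash
python3 - <<'E'
from h import *
C=np.array([.5935,.0363])
def ang(cam,u,v,z):
    p=at_z(cam,u,v,z)[:2]-C;return np.degrees(np.arctan2(p[1],p[0])).round(2),np.hypot(*p).round(4)
T=lambda u,v:(215+u/4-.375,100+v/4-.375)
print('guide end',ang('top',*T(543,328),.066),'shoe',ang('top',*T(438,312),.085))
print('tongue top',ang('top',245+335/6-.4,95+211/6-.4,.043),'side',ang('side',345+(628-420)/6-.4,140+265/6-.4,.042))
a=cv2.imread('pics/top0.png')
A=cv2.resize(a[108:142,265:305],(480,408),interpolation=cv2.INTER_CUBIC)
A=np.clip(A.astype(float)*3.0,0,255).astype(np.uint8)
b=np.load('l10.npy');B=cv2.resize(b[155:190,365:392],(315,408),interpolation=cv2.INTER_CUBIC);B=np.clip(B.astype(float)*3,0,255).astype(np.uint8)
cv2.imwrite('pics/z5.png',np.hstack([A,B]))
E
```

```text
guide end (np.float64(-91.99), np.float64(0.1819)) shoe (np.float64(-90.27), np.float64(0.1078))
tongue top (np.float64(-12.76), np.float64(0.1563)) side (np.float64(-13.9), np.float64(0.153))
```

View pics/z5.png

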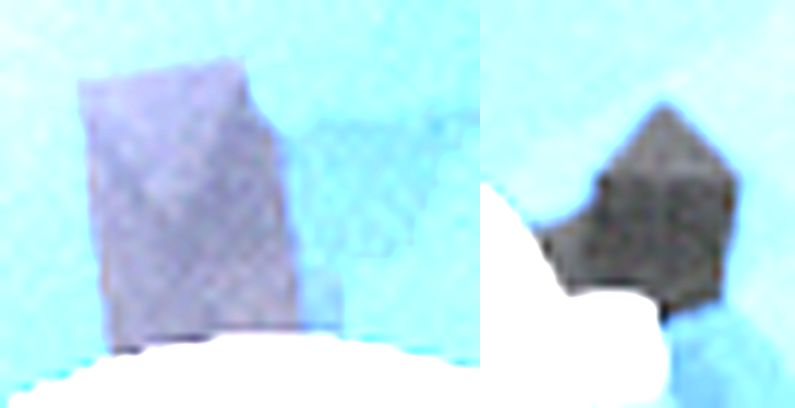

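```bash
python3 - <<'E'
from h import *
C=np.array([.5935,.0363])
def ang(cam,u,v,z):
    p=at_z(cam,u,v,z)[:2]-C;return np.degrees(np.arctan2(p[1],p[0])).round(2),np.hypot(*p).round(4)
L=lambda u,v:(265+u/12-.46,108+v/12-.46); S=lambda u,v:(365+(u-480)/11.67-.46,155+v/11.67-.46)
print('apex top',ang('top',*L(180,205),.05),'corners',[ang('top',*L(*q),.05) for q in((80,85),(240,62),(160,74))])
print('side',[ang('side',*S(*q),.05) for q in((600,175),(665,105),(738,180))])
E
python3 gen.py 2195.4 "[4]+[8]*23"
```

```text
apex top (np.float64(9.24), np.float64(0.167)) corners [(np.float64(15.08), np.float64(0.2024)), (np.float64(3.82), np.float64(0.2024)), (np.float64(9.45), np.float64(0.2013))]
side [(np.float64(9.54), np.float64(0.1598)), (np.float64(14.74), np.float64(0.1957)), (np.float64(3.54), np.float64(0.1975))]
[[0, 0, 0, 0.0029, 0.002, 0, -1], [0, 0, 0, 0.0061, 0.0033, 0, -1], [0, 0, 0, 0.0065, 0.0025, 0, -1], [0, 0, 0, 0.0068, 0.0015, 0, -1], [0, 0, 0, 0.007, 0.0006, 0, -1], [0, 0, 0, 0.007, -0.0005, 0, -1], [0, 0, 0, 0.0068, -0.0013, 0, -1], [0, 0, 0, 0.0066, -0.0024, 0, -1]]
[[0, 0, 0, 0.0062, -0.0032, 0, -1], [0, 0, 0, 0.0056, -0.004, 0, -1], [0, 0, 0, 0.0051, -0.0048, 0, -1], [0, 0, 0, 0.0044, -0.0054, 0, -1], [0, 0, 0, 0.0035, -0.0061, 0, -1], [0, 0, 0, 0.0027, -0.0064, 0, -1], [0, 0, 0, 0.0018, -0.0067, 0, -1], [0, 0, 0, 0.0008, -0.007, 0, -1]]
[[0, 0, 0, -0.0002, -0.0069, 0, -1], [0, 0, 0, -0.0011, -0.0069, 0, -1], [0, 0, 0, -0.0021, -0.0067, 0, -1], [0, 0, 0, -0.003, -0.0063, 0, -1], [0, 0, 0, -0.0039, -0.0058, 0, -1], [0, 0, 0, -0.0046, -0.0052, 0, -1], [0, 0, 0, -0.0053, -0.0046, 0, -1], [0, 0, 0, -0.0059, -0.0037, 0, -1]]
end phi 2383.4
```

```bash
python3 gen.py 2247.4 "[5]+[10]*7"
```

```text
[[0, 0, 0, 0.0042, -0.0013, 0, -1], [0, 0, 0, 0.0078, -0.0038, 0, -1], [0, 0, 0, 0.0071, -0.005, 0, -1], [0, 0, 0, 0.0061, -0.0062, 0, -1], [0, 0, 0, 0.005, -0.0072, 0, -1], [0, 0, 0, 0.0036, -0.0079, 0, -1], [0, 0, 0, 0.0022, -0.0085, 0, -1], [0, 0, 0, 0.0007, -0.0087, 0, -1]]
end phi 2322.4
```

Emit:
apply_moves([
  [0,0,0,0.0042,-0.0013,0,-1],
  [0,0,0,0.0078,-0.0038,0,-1],
  [0,0,0,0.0071,-0.005,0,-1],
  [0,0,0,0.0061,-0.0062,0,-1],
  [0,0,0,0.005,-0.0072,0,-1],
  [0,0,0,0.0036,-0.0079,0,-1],
  [0,0,0,0.0022,-0.0085,0,-1],
  [0,0,0,0.0007,-0.0087,0,-1],
])

```text
clock: 20.32
tcp_pos: [0.5438, 0.0514, 0.0997]
orientation: [0.493, 3.102, 0.001]
contact_force: [2.7, 0.8, 7.4]
grip_width: 0.0285
gripper_force: 41.3
```

Emit:
apply_moves([
  [0,0,0,0,0,0,-1],
  [0,0,0,0,0,0,-1],
  [0,0,0,0,0,0,-1],
  [0,0,0,0,0,0,-1],
  [0,0,0,0,0,0,-1],
  [0,0,0,0,0,0,-1],
  [0,0,0,0,0,0,-1],
  [0,0,0,0,0,0,-1],
])

```text
clock: 20.98
tcp_pos: [0.5437, 0.051, 0.0997]
orientation: [-0.495, -3.102, -0.0]
contact_force: [-0.4, -0.1, 9.6]
grip_width: 0.0283
gripper_force: 41.6
```

```bash
python3 look.py l11;  python3 - <<'E'
from h import *
a=grab_frame('top');b=np.load('l11.npy');np.save('a11.npy',a)
A=cv2.resize(a[95:165,245:315],(420,420),interpolation=cv2.INTER_CUBIC)
B=cv2.resize(b[140:210,345:405],(360,420),interpolation=cv2.INTER_CUBIC)
cv2.imwrite('pics/z6.png',np.hstack([A,B]))
E
```

```text
21.0333 [0.5437 0.051  0.0997] F [ 0.8  0.1 10.5] w 0.028940722832027956
bright [0, 1, 2, 3, 4, 5, 6, 7, 8, 9, 10, 92, 93, 94, 95, 266, 267, 268, 269, 270, 271, 272, 273, 274, 275, 355, 356, 357, 358, 359]
tongue ~ 3.0741666666666667
```

View pics/z6.png

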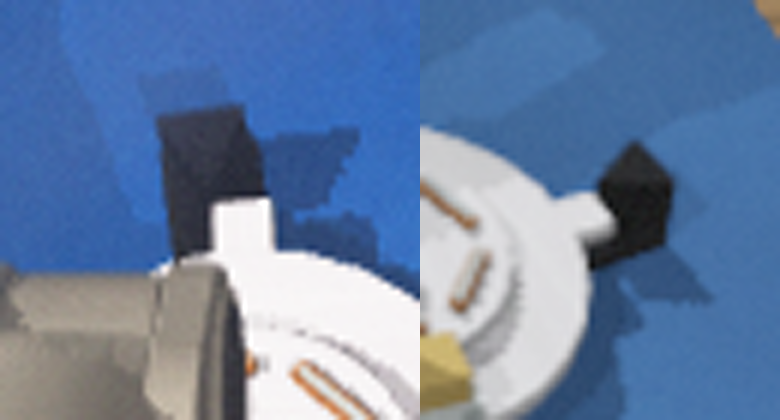

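```bash
python3 - <<'E'
from h import *
C=np.array([.5935,.0363])
def ang(cam,u,v,z):
    p=at_z(cam,u,v,z)[:2]-C;return np.degrees(np.arctan2(p[1],p[0])).round(2),np.hypot(*p).round(4)
print('top',ang('top',245+242/6-.4,95+201/6-.4,.043),'side',ang('side',345+(607-420)/6-.4,140+212/6-.4,.042))
def sim(rows,D,tau,lag=.04):
    dt=1/1200;th=w=wc=0;
    for i in range(1500):
        k=i//100;c=rows[k]*12 if k<len(rows) else 0
        wc+=(c-wc)*dt/lag
        a=(wc-w-D)/tau
        w=max(0,w+a*dt);th+=w*dt
    return th
for tau in(.4,.5,.6):
  for D in (70,75,80): print(tau,D,[round(sim(r,D,tau),1) for r in([5]+[10]*7,[5]+[9]*6+[5],[5]+[10]*4,[5]+[9]*5,[5]+[8.5]*7)])
E
python3 gen.py 2322.4 "[5]+[10]*4"
```

```text
top (np.float64(4.14), np.float64(0.1573)) side (np.float64(2.77), np.float64(0.1543))
0.4 70 [16.3, 10.5, 6.6, 6.9, 9.7]
0.4 75 [14.1, 8.7, 5.6, 5.6, 7.8]
0.4 80 [12.1, 7.0, 4.7, 4.5, 6.0]
0.5 70 [14.6, 9.3, 5.8, 6.0, 8.6]
0.5 75 [12.6, 7.7, 4.9, 4.9, 6.9]
0.5 80 [10.7, 6.1, 4.0, 3.9, 5.3]
0.6 70 [13.2, 8.4, 5.1, 5.3, 7.7]
0.6 75 [11.4, 6.8, 4.3, 4.3, 6.1]
0.6 80 [9.7, 5.5, 3.5, 3.4, 4.7]
[[0, 0, 0, -0.0002, -0.0044, 0, -1], [0, 0, 0, -0.0016, -0.0085, 0, -1], [0, 0, 0, -0.003, -0.0082, 0, -1], [0, 0, 0, -0.0044, -0.0075, 0, -1], [0, 0, 0, -0.0057, -0.0067, 0, -1]]
end phi 2367.4
```

Emit:
apply_moves([
  [0,0,0,-0.0002,-0.0044,0,-1],
  [0,0,0,-0.0016,-0.0085,0,-1],
  [0,0,0,-0.003,-0.0082,0,-1],
  [0,0,0,-0.0044,-0.0075,0,-1],
  [0,0,0,-0.0045,-0.0054,0,-1],
  [0,0,0,0,0,0,-1],
  [0,0,0,0,0,0,-1],
  [0,0,0,0,0,0,-1],
])

```text
clock: 21.75
tcp_pos: [0.5468, 0.0151, 0.0997]
orientation: [0.494, 3.102, 0.001]
contact_force: [2.4, 0.2, 8.0]
grip_width: 0.0285
gripper_force: 41.4
```

Emit:
apply_moves([
  [0,0,0,0,0,0,-1],
  [0,0,0,0,0,0,-1],
  [0,0,0,0,0,0,-1],
  [0,0,0,0,0,0,-1],
  [0,0,0,0,0,0,-1],
  [0,0,0,0,0,0,-1],
  [0,0,0,0,0,0,-1],
  [0,0,0,0,0,0,-1],
])

```text
clock: 22.42
tcp_pos: [0.5466, 0.0153, 0.0997]
orientation: [0.494, 3.102, 0.001]
contact_force: [2.1, 0.9, 8.6]
grip_width: 0.0289
gripper_force: 41.4
```

```bash
python3 look.py l12;  python3 - <<'E'
from h import *
a=grab_frame('top');b=np.load('l12.npy');np.save('a12.npy',a)
A=cv2.resize(a[95:165,245:315],(420,420),interpolation=cv2.INTER_CUBIC)
B=cv2.resize(b[140:210,345:405],(360,420),interpolation=cv2.INTER_CUBIC)
cv2.imwrite('pics/z7.png',np.hstack([A,B]))
E
```

```text
22.4667 [0.5466 0.0154 0.0997] F [2.  1.2 8.4] w 0.028913563887955535
bright [2, 3, 4, 5, 6, 7, 8, 9, 10, 11, 12, 13, 14, 15, 16, 17, 266, 267, 268, 269, 270, 271, 272, 273, 274, 275, 276]
tongue ~ 10.158044095175725
```

View pics/z7.png

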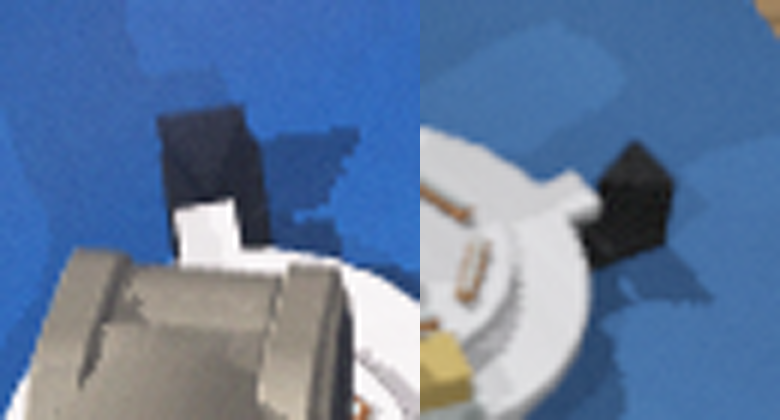

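Emit:
apply_moves([
  [0,0,0,0,0,0,-0.2],
  [0,0,0,0,0,0,0.2],
  [0,0,0,0,0,0,0.6],
  [0,0,0,0,0,0,1],
  [0,0,0,0,0,0,1],
  [0,0,0,0,0,0,1],
  [0,0,0,0,0,-0.005,1],
  [0,0,0,0,0,-0.01,1],
])

```text
clock: 23.18
tcp_pos: [0.5453, 0.015, 0.1138]
orientation: [-0.494, -3.1, 0.001]
contact_force: [-0.0, 1.0, 0.1]
grip_width: 0.0854
gripper_force: 0.0
```

Emit:
apply_moves([
  [0,0,0,0,0,-0.015,1],
  [0,0,0,0,0,-0.02,1],
  [0,0,0,0,0,-0.02,1],
  [0,0,0,0,0,-0.02,1],
  [0,0,0,0,0,-0.02,1],
  [0,0,0,0,0,-0.02,1],
  [0,0,0,0,0,-0.01,1],
  [0,0,0,0,0,0,1],
])

```text
clock: 23.85
tcp_pos: [0.5478, 0.0151, 0.2423]
orientation: [0.494, 3.098, 0.003]
contact_force: [-0.0, -0.4, 0.2]
grip_width: 0.0851
gripper_force: 0.0
```

```bash
python3 look.py l13;  python3 - <<'E'
from h import *
a=grab_frame('top');b=np.load('l13.npy')
A=cv2.resize(a[95:165,245:315],(420,420),interpolation=cv2.INTER_CUBIC)
B=cv2.resize(b[120:260,270:396],(378,420),interpolation=cv2.INTER_CUBIC)
cv2.imwrite('pics/z8.png',np.hstack([A,B]))
E
```

```text
23.9 [0.5469 0.0152 0.2405] F [-0.8  0.2 -0.3] w 0.0851129081295757
bright [2, 3, 4, 5, 6, 7, 8, 9, 10, 11, 12, 13, 14, 15, 16, 17, 18, 266, 267, 268, 269, 270, 271, 272, 273, 274, 275, 276]
tongue ~ 10.437020316027088
```

View pics/z8.png

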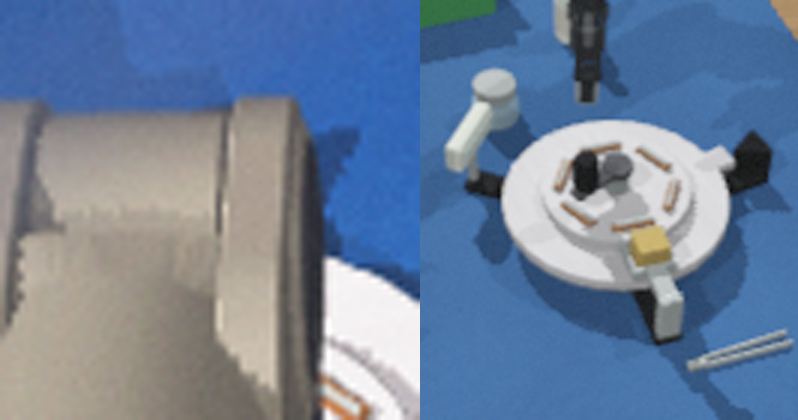

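Tongue still lies at the pointer, the gripper is clear, and the knob is free, with nothing else disturbed. Handing in.

```bash
python3 -c "
from bench import order
print(order.hand_in())"
```

```text
the job is handed in; nothing more can be done
None
```

The job is handed in: I held the turntable at about 11 to 12 turns a minute for roughly 9 s, stopped it with the tongue within about 1° of the pointer, and released the crank with the gripper lifted clear, at 23.9 s on the clock.

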